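# Take the spray can out of the partitioned carton

### The job

The tilted, partitioned cardboard carton holds three containers, each deep in its own cell. Take the spray can (plain metal body, narrow straight cap) out past the dividers and stand it upright, wholly on the round black rubber mat, then let go. Leave the other two bottles where they are in the carton, and keep the arm clear of the air driver hanging on the right.

Things in the scene. Friction and masses are not known exactly. Their poses are not given: they have to be found in the camera images.
- spray_can: Spray can, 130 mm high, about 0.2 kg: metal body 56 mm across up to 84 mm, shoulder to 92 mm, then a straight white cap 34 mm across from 92 to 130 mm, the grip. Origin: centre of underside; z: its axis, base to cap. Starts in any cell of the carton: z along the cell (leaning 20 degrees to the robot), y along the row of cells, 31 mm free on each side of the cap along the row, cap top 5 mm below the rim.
- mat: Round black rubber mat, 92 mm in diameter, 6 mm thick, fixed on the bench top to the left of the carton. Origin: centre of its underside; z up. (Not listed: an air driver hangs at the right, 60 mm thick, its axis at about x 0.28, y -0.20, from z 0.24 to 0.58: from the right, swing round it with the arm drawn in or high.)
- oil_bottle: White plastic oil bottle in another cell: 140 mm high, 56 mm across, sloping shoulder, thin pointed nozzle. Origin: centre of underside; z: its axis. The fixed carton has three cells in a row, each 96 mm along the row, 80 mm front to back, walls 135 mm and 4 mm dividers 125 mm high along the cell: things leave it straight along their own axis, by 140 mm.
- solvent_bottle: White plunger bottle in another cell: 140 mm high, body 62 mm across, wide lobed blue cap 56 mm across. Origin: centre of underside; z: its axis. Each of the three starts within 3 mm of mid-cell along the row, 8 mm nearer the front wall than mid-cell. The row of cells may be turned up to 0.15 rad from the y axis.
Mind the look-alikes: they are no part of the job. Several things have the shape of the mat; the one meant has the colours described above.

How it is judged:
At the end, for the whole second after the job is handed in: The spray can stands upright (within about 6 degrees) and still on the mat, its centre within 20 mm of the mat's centre; the oil bottle and the solvent bottle are within 30 mm of where they started (horizontal distance between spray_can and mat below 0.02 m and angle between spray_can's own z axis and vertical below 0.1 rad and height (world z) of spray_can between 0.002 and 0.012 m and linear speed of spray_can below 0.02 m/s and distance of each of oil_bottle, solvent_bottle from where it was at the start of the episode below 0.03 m); the robot touches nothing.
It fails at once if another bottle is moved more than 40 mm (distance of any of oil_bottle, solvent_bottle from where it was at the start of the episode above 0.04 m).
It also fails if it takes over 50 s, if anything falls off the work surface, if the arm or the gripper's body presses on something with over 40 N, if the wrist force passes 120 N, or if a joint passes its speed limit or range.

### The arm

A 6-joint arm with a two-finger parallel gripper is mounted at the origin on a cart in front of the work surface, level with it; the furniture and walls round the work are solid. World frame = base frame: x ahead of the robot, y to its left, z up, the work surface at z = 0. Lengths are in m, angles in rad, forces in N, time in s.
With the tool pointing down it reaches from about 0.225 to 0.875 m from the base axis. Payload 3.4 kg.
Tool frame: the origin (TCP) lies between the finger pads; the fingertips stand 25 mm ahead of it and the grasp point (between the pads) lies 6 mm ahead of it (manip.tips_ahead is the distance from the TCP to the fingertips, in m); z points along the fingers, x is the direction in which the jaws open and shut, and the axes are right-handed (so a half turn about z gives the same grasp; the last joint's range is limited). The gripper opens to 85 mm and grips with 20 to 120 N. Pads are 22 mm wide; open, the fingers measure 114 mm over their backs; the gripper's body (76 mm by 85 mm) begins 54 mm behind the grasp point. The pads swing forward as they close: fully open they stand 13 mm farther back than shut.
Start: joints at [-1.389, 0.276, 1.505, -0, 1.361, -0.121], TCP at [0.171, -0.549, 0.256] pointing down, gripper open.
Joint ranges: [-2.89, 2.89], [-0.75, 2.08], [0.22, 2.7], [-1.18, 4.32], [0.11, 2.71], [-2.7, 2.7]. Speed limits (rad/s): [2.57, 2.57, 3.14, 3.14, 3.14, 3.14].

### API

Orientations are given as a unit quaternion [w, x, y, z].
In Python, from rig import manip gives the robot as it stands. The module is installed in compiled form; this text tells all that it offers.
- The arm moves only by the tool send_rows, never from a script. Its argument "plan" is a list of rows, each an object with "linear": the shift along the tool's x, y, z in m, a list of three; "delta_rot": the turn, a rotation vector about the tool's x, y, z in degrees, a list of three; "fingers": the finger opening in m, from 0 to 0.0854. A call has 1 to 12 rows; each row shifts and turns the pose as measured when the row begins, along the tool's axes as they then stand; what a row does not reach is not made up. A row lasts 1/12 s, in which the tool goes at most 41.7 mm and 7.16 degrees, less where a joint would pass 70% of its speed; a pose out of reach is approached as far as the arm can. A call with a gripper value outside its range is refused whole. The fingers move at their own pace and stop on an object; "force" is the grip in N (left out, the last holds). Time passes only in rows, so rows that do not move let the fingers close. It gives the time, the measured TCP pose, the force and the opening at its end, in the units of the state.
- manip.get_state(): the state, without advancing time (a new reading comes with each control period).
- manip.get_image(name): name is "side" or "top" or "wrist"; returns the picture (384x512x3 uint8, red, green, blue); there is no depth.
- manip.camera_info(name): a dict with "K" (3x3 intrinsics, pixels), "dist" ([k1, k2, p1, p2, k3] as OpenCV has them; the pictures are not rectified), "rvec" (rotation vector, rad) and "tvec" (3), from world to camera coordinates, as OpenCV has them. Camera axes: x right, y down, z forward; pixel columns grow to the right and rows downward; lengths in m; the calibration is good to about 2 mm. A picture is of the moment at which its call begins: read the wrist's pose just before it. camera_info takes no time and is no camera call; for the wrist camera it gives the pose at the moment of the call.
- manip.sign_off(): hands the job in, once; it reports no verdict.
Trained networks look in the newest picture that a camera, given by its name, has taken for a name from the list of things; names that differ only in an ending like _2 or _b are one class to them, and where a whole thing is asked for, a point or a joint stands for the part that bears it (a point fixed in the world has none). Each returns a list of dicts, best first, with "p" (0 to 1); they miss things now and then, are a little off and sometimes report something else, mostly with a low value. They report only what shows in the picture. A call takes as long as a camera call. They do not tell look-alikes from the thing itself.
- manip.find_in(thing, camera): "extent" ([left, top, right, bottom] in pixels, round what is visible of it).
- manip.masks_of(thing, camera): "pixels" (384x512 bool, what is visible of it) and "extent" ([left, top, right, bottom] in pixels, round what is visible of it).
The state is a dict: "clock": time; "qpos": joint angles; "qd": joint speeds; "effort": joint torques, N m; "position": TCP position; "ee_rot": TCP orientation; "contact_force": force on the tool from outside, world axes, zero at the start; "moment": the same for the moment, N m; "width": finger opening in m.
Only numpy, scipy, OpenCV 4.12 (cv2) and the standard library are available. Lean on these libraries where they do the work, as an engineer would, in place of code of your own. Each camera call takes 0.05 s, during which the arm holds its last target. There are 200 camera calls.

## Working session

There is one attempt and no reset: what is moved stays moved. The work goes in short steps, Python scripts to look and compute and a tool call to move; the robot and the scene stay as the last step left them, time stands still between calls to the robot, and variables do not carry over. Pictures are saved under pics/ and viewed, about 8 in all and at most 12, crops included, and the job is handed in when it is done.

Besides the shell and the picture viewer there is one more tool, called after "Request:" by a JSON object that holds its "fn" and its "kwargs". send_rows: Moves the arm, as the interface text tells. Its arguments: {"type":"object","properties":{"plan":{"type":"array","items":{"type":"object","properties":{"linear":{"type":"array","items":{"type":"number"}},"delta_rot":{"type":"array","items":{"type":"number"}},"fingers":{"type":"number"}}}},"force":{"type":"number"}},"required":["plan"]}

```bash
mkdir -p pics; python3 - <<'E'
from rig import manip
import cv2,numpy as np
s=manip.get_state();print(s['clock'],s['position'],s['ee_rot'],s['width'])
ims=[]
for c in ['side','top']:
    im=manip.get_image(c);cv2.imwrite(f'pics/{c}0.png',im[...,::-1]);ims.append(im)
    for t in ['spray_can','mat','oil_bottle','solvent_bottle']:
        print(c,t,[(np.round(d['extent']).tolist(),round(d['p'],2)) for d in manip.find_in(t,c)][:4])
    i=manip.camera_info(c);R=cv2.Rodrigues(np.array(i['rvec']))[0];print('cam',-R.T@np.array(i['tvec']).ravel(),R[2],i['K'][0][0],i['dist'])
cv2.imwrite('pics/both0.png',cv2.resize(np.vstack(ims),(450,600)) [...,::-1])
E
```

```text
0.0 [ 0.17137357 -0.54837799  0.25544331] [-6.14996483e-04  8.05663191e-01 -5.92373206e-01 -6.55271573e-04] 0.08535293543280945
side spray_can [([277.0, 113.0, 295.0, 135.0], 0.68)]
side mat [([253.0, 250.0, 296.0, 287.0], 0.93), ([300.0, 170.0, 336.0, 200.0], 0.89), ([291.0, 203.0, 328.0, 237.0], 0.85), ([175.0, 246.0, 216.0, 282.0], 0.72)]
side oil_bottle [([246.0, 132.0, 273.0, 156.0], 0.68)]
side solvent_bottle [([224.0, 148.0, 251.0, 175.0], 0.92)]
cam [0.11999503 0.62543493 0.71510762] [ 0.40845088 -0.51792122 -0.75161525] 382.8398281793409 [0.02199176 0.         0.         0.         0.        ]
top spray_can [([333.0, 134.0, 364.0, 162.0], 0.96)]
top mat [([262.0, 213.0, 302.0, 251.0], 0.94), ([163.0, 168.0, 199.0, 201.0], 0.89), ([314.0, 194.0, 352.0, 232.0], 0.79), ([201.0, 221.0, 243.0, 258.0], 0.76)]
top oil_bottle [([292.0, 134.0, 321.0, 162.0], 0.79)]
top solvent_bottle [([249.0, 133.0, 272.0, 168.0], 0.94)]
cam [0.37836535 0.17480841 0.91162212] [ 0.10474537 -0.00702338 -0.99447427] 374.07934945452655 [0.0152084 0.        0.        0.        0.       ]
```

View pics/top0.png

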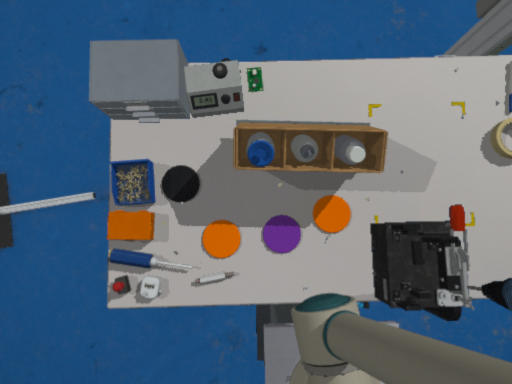

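View pics/side0.png

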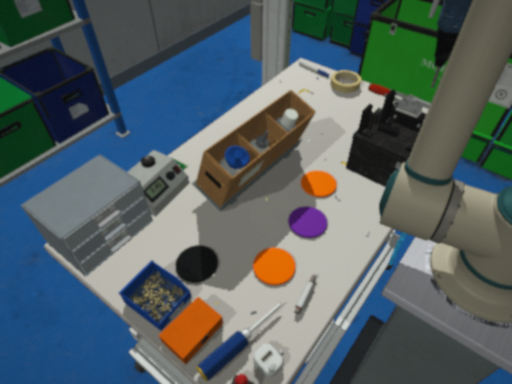

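The top view shows the black mat at (181,184), with orange and purple look-alikes at (221,239), (332,214) and (282,234). In the carton are a blue lobed cap at (260,152), a nozzle at (304,149) and a plain white cap at (352,150), which should be the spray can. I'll confirm this with an enlarged crop.

```bash
python3 - <<'E'
from rig import manip
import cv2,numpy as np
t=cv2.imread('pics/top0.png');s=cv2.imread('pics/side0.png')
a=cv2.resize(t[115:182,228:396],None,fx=4,fy=4,interpolation=3)
b=cv2.resize(s[85:205,195:320],None,fx=2.6,fy=2.6,interpolation=3)
c=np.zeros((a.shape[0]+b.shape[0],a.shape[1],3),np.uint8);c[:a.shape[0]]=a;c[a.shape[0]:,:b.shape[1]]=b
m=cv2.resize(t[155:215,110:210],None,fx=3,fy=3);c[a.shape[0]:a.shape[0]+m.shape[0],b.shape[1]+20:b.shape[1]+20+m.shape[1]]=m
cv2.imwrite('pics/crop.png',c);print(c.shape)
E
cat > h.py <<'E'
from rig import manip
import cv2,numpy as np
from scipy.spatial.transform import Rotation as Ro
def ray(c,uv,info=None):
    i=info or manip.camera_info(c);R=cv2.Rodrigues(np.array(i['rvec'],float))[0];o=-R.T@np.array(i['tvec'],float).ravel()
    p=cv2.undistortPoints(np.array([[uv]],float),np.array(i['K'],float),np.array(i['dist'],float))[0,0]
    d=R.T@np.array([p[0],p[1],1]);return o,d/np.linalg.norm(d)
def atz(c,uv,z,info=None):
    o,d=ray(c,uv,info);return o+d*(z-o[2])/d[2]
def tri(r):
    A=sum(np.eye(3)-np.outer(d,d) for o,d in r);b=sum((np.eye(3)-np.outer(d,d))@o for o,d in r)
    x=np.linalg.solve(A,b);return x,[np.linalg.norm((np.eye(3)-np.outer(d,d))@(x-o)) for o,d in r]
def proj(c,X):
    i=manip.camera_info(c);return cv2.projectPoints(np.array(X,float).reshape(-1,3),np.array(i['rvec'],float),np.array(i['tvec'],float),np.array(i['K'],float),np.array(i['dist'],float))[0][:,0]
E
```

```text
(580, 672, 3)
```

View pics/crop.png

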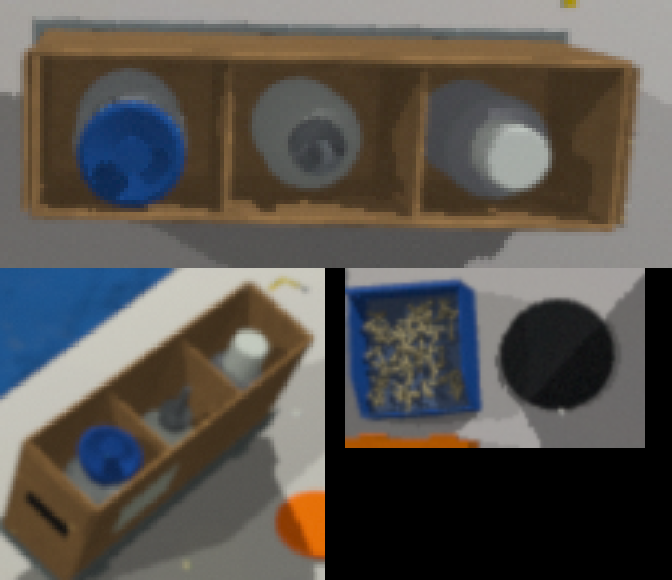

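```bash
python3 - <<'E'
from h import *
T=lambda x,y:((x+.5)/4-.5+228,(y+.5)/4-.5+115)
S=lambda x,y:((x+.5)/2.6-.5+195,(y-268+.5)/2.6-.5+85)
pts={'captop':((518,156),(250,343)),'FL':((28,217),(98,506)),'FR':((624,228),(312,340)),'BL':((30,55),(28,443)),'BR':((637,68),(252,285))}
P={}
for k,(a,b) in pts.items():
    x,e=tri([ray('top',T(*a)),ray('side',S(*b))]);P[k]=x;print(k,x.round(4),np.round(e,4))
C=np.mean([P[k] for k in ['FL','FR','BL','BR']],0);print('rim centre',C)
l=(P['FL']-P['FR']+P['BL']-P['BR'])/2;n=(P['BL']+P['BR']-P['FL']-P['FR'])/2
print('len',np.linalg.norm(l),'yaw',np.arctan2(-l[0],l[1]),l[2],'dep',np.linalg.norm(n),'tilt',np.degrees(np.arctan2(n[2],np.hypot(n[0],n[1]))))
for c in['top','side']:
    manip.get_image(c)
    for d in manip.masks_of('mat',c)[:5]:
        v,u=np.nonzero(d['pixels']);i=np.array([v.mean(),u.mean()]).astype(int)
        im=cv2.imread(f'pics/{c}0.png')[...,::-1]
        print(c,u.mean(),v.mean(),np.round(im[v,u].mean(0)),atz(c,(u.mean(),v.mean()),.006))
E
```

```text
captop [ 0.5288 -0.041   0.1476] [0.0001 0.0001]
FL [0.5025 0.2133 0.1497] [0.0004 0.0004]
FR [ 0.4927 -0.0977  0.1341] [0.0013 0.0013]
BL [0.5808 0.209  0.1712] [0.0015 0.0015]
BR [ 0.5689 -0.0998  0.164 ] [0.0007 0.0007]
rim centre [0.53623883 0.05619355 0.15474147]
len 0.3103148256106842 yaw -0.034888594256286716 0.011385235633566512 dep 0.08150668707442225 tilt 18.372739453959756
top 281.0156794425087 233.36062717770034 [ 91.  44. 125.] [0.36663686 0.11238251 0.006     ]
top 330.93466424682396 213.06896551724137 [184.  88.   3.] [ 0.41231889 -0.0099218   0.006     ]
top 180.4233907524932 183.3073436083409 [26. 27. 28.] [0.49395016 0.35341822 0.006     ]
top 221.09467455621302 238.5114116652578 [193.  95.   6.] [0.35805998 0.2565557  0.006     ]
side 318.75885558583104 183.46866485013624 [206. 101.  14.] [ 0.40777588 -0.00629664  0.006     ]
side 307.84319833852544 221.90134994807892 [ 96.  45. 134.] [0.3626177  0.11560102 0.006     ]
side 274.26687354538404 265.955779674166 [215. 104.  12.] [0.35492259 0.26000195 0.006     ]
side 196.7437888198758 263.8152173913044 [27. 28. 28.] [0.48967418 0.3574638  0.006     ]
```

```bash
cat >> h.py <<'E'
def tool(s=None):
    s=s or manip.get_state();q=s['ee_rot'];return np.array(s['position']),Ro.from_quat([q[1],q[2],q[3],q[0]])
def delta(p,R,s=None):
    """shift in current tool axes, rotvec deg in tool axes"""
    s=s or manip.get_state();p0,R0=tool(s)
    print('t',round(s['clock'],2),'pos',p0.round(4),'q',np.round(s['qpos'],2),'w',round(s['width'],4),'F',np.round(s['contact_force'],1))
    print('  lin',R0.inv().apply(np.array(p)-p0).round(4),'rot',np.degrees((R0.inv()*R).as_rotvec()).round(2))
E
python3 - <<'E'
from h import *
p,R=tool();i=manip.camera_info('wrist');Rc=cv2.Rodrigues(np.array(i['rvec'],float))[0];o=-Rc.T@np.array(i['tvec'],float).ravel()
print('cam in tool',R.inv().apply(o-p),R.inv().apply(Rc[2]),i['K'][0][0], manip.tips_ahead,manip.get_state()['clock'])
print(proj('side',[[.28,-.2,.24],[.28,-.2,.4],[0.17,-.55,.256]]),proj('top',[[.28,-.2,.24],[.28,-.2,.4],[.17,-.55,.256],[0,0,0]]))
E
```

```text
cam in tool [ 0.00112368 -0.07136261 -0.11746396] [-5.21267087e-04  2.79703159e-01  9.60086387e-01] 287.1111685383043 0.025 0.7
[[427.98047132  85.35576202]
 [457.16491054   9.93810471]
 [527.43730241  31.90312883]] [[469.8579832  280.20239061]
 [539.21159992 296.772764  ]
 [694.29762017 344.89543179]
 [334.72312833 392.07968601]]
```

The spray can is in the right-hand cell: it has a narrow straight white cap and a metal body, at top (357,154) and side (291,114). The mat is the black disc at (0.492, 0.355). First I draw the arm in, with the jaws partly closed.

Request:
{"fn": "send_rows", "kwargs": {"plan": [{"linear":[-0.03,0,-0.005],"delta_rot":[0,0,0],"fingers":0.05},{"linear":[-0.03,0,-0.005],"delta_rot":[0,0,0],"fingers":0.05},{"linear":[-0.03,0,-0.005],"delta_rot":[0,0,0],"fingers":0.05},{"linear":[-0.03,0,-0.005],"delta_rot":[0,0,0],"fingers":0.05},{"linear":[-0.03,0,-0.005],"delta_rot":[0,0,0],"fingers":0.05},{"linear":[-0.03,0,-0.005],"delta_rot":[0,0,0],"fingers":0.05},{"linear":[-0.03,0,-0.005],"delta_rot":[0,0,0],"fingers":0.05},{"linear":[-0.03,0,-0.005],"delta_rot":[0,0,0],"fingers":0.05},{"linear":[-0.03,0,-0.005],"delta_rot":[0,0,0],"fingers":0.05},{"linear":[-0.03,0,-0.005],"delta_rot":[0,0,0],"fingers":0.05},{"linear":[-0.02,0,-0.005],"delta_rot":[0,0,0],"fingers":0.05},{"linear":[0,0,0],"delta_rot":[0,0,0],"fingers":0.05}]}}

```text
clock: 1.7
position: [0.0728, -0.2302, 0.31]
ee_rot: [0.001, 0.806, -0.592, 0.0]
contact_force: [0.6, 0.2, 0.1]
width: 0.05
```

Request:
{"fn": "send_rows", "kwargs": {"plan": [{"linear":[-0.012,0,0],"delta_rot":[0,0,0],"fingers":0.05},{"linear":[-0.0015,-0.026,0],"delta_rot":[0,0,-6.5],"fingers":0.05},{"linear":[-0.0015,-0.026,0],"delta_rot":[0,0,-6.5],"fingers":0.05}]}}

```text
clock: 1.95
position: [0.113, -0.2008, 0.3109]
ee_rot: [0.006, 0.864, -0.503, 0.001]
contact_force: [-0.3, 0.0, 0.4]
width: 0.0497
```

```bash
python3 - <<'E'
from h import *
p,R=tool();s=manip.get_state();print(p,np.hypot(*p[:2]),np.degrees(np.arctan2(p[1],p[0])),R.as_matrix().round(3).tolist(),s['qpos'],s['contact_force'])
im=[manip.get_image(c) for c in('side','top')]
cv2.imwrite('pics/sw.png',cv2.resize(np.vstack(im),None,fx=.78,fy=.78)[...,::-1])
E
```

```text
[ 0.11299651 -0.20080348  0.31094316] 0.23041321553057514 -60.63259041732615 [[0.494, -0.869, -0.003], [-0.869, -0.494, -0.011], [0.008, 0.008, -1.0]] [-1.35571755 -0.32375177  1.94932808 -0.0055001   1.50583865 -0.30129102] [-0.3352935   0.01825372  0.35197858]
```

View pics/sw.png

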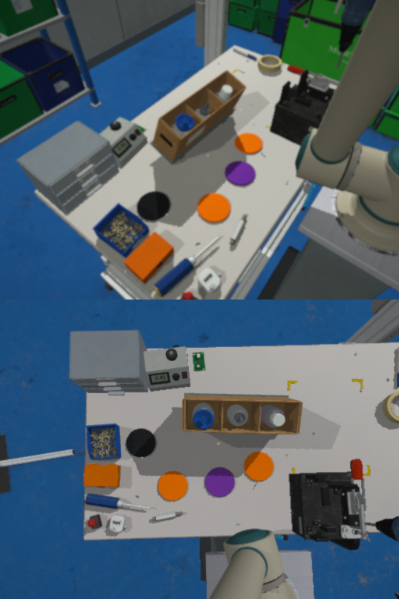

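The picture shows the arm drawn in and upright, with the driver hanging clear beyond it (side crop about (350,25)). I continue the swing.

Request:
{"fn": "send_rows", "kwargs": {"plan": [{"linear":[-0.0015,-0.026,0],"delta_rot":[0,0,-6.5],"fingers":0.05},{"linear":[-0.0015,-0.026,0],"delta_rot":[0,0,-6.5],"fingers":0.05},{"linear":[-0.0015,-0.026,0],"delta_rot":[0,0,-6.5],"fingers":0.05},{"linear":[-0.0015,-0.026,0],"delta_rot":[0,0,-6.5],"fingers":0.05},{"linear":[-0.0015,-0.026,0],"delta_rot":[0,0,-6.5],"fingers":0.05},{"linear":[-0.0015,-0.026,0],"delta_rot":[0,0,-6.5],"fingers":0.05},{"linear":[-0.0015,-0.026,0],"delta_rot":[0,0,-6.5],"fingers":0.05},{"linear":[-0.0015,-0.026,0],"delta_rot":[0,0,-6.5],"fingers":0.05},{"linear":[-0.0015,-0.026,0],"delta_rot":[0,0,-6.5],"fingers":0.05},{"linear":[-0.0015,-0.026,0],"delta_rot":[0,0,-6.5],"fingers":0.05},{"linear":[0,0,0],"delta_rot":[0,0,0],"fingers":0.05}]}}

```text
clock: 2.97
position: [0.2361, 0.0195, 0.3077]
ee_rot: [0.01, 0.998, 0.061, 0.001]
contact_force: [-0.0, -0.4, -0.3]
width: 0.05
```

```bash
cat >> h.py <<'E'
PSI=-0.035;TH=np.radians(20)
a=np.array([-np.sin(TH)*np.cos(PSI),-np.sin(TH)*np.sin(PSI),np.cos(TH)])
row=np.array([-np.sin(PSI),np.cos(PSI),0])
RG=Ro.from_matrix(np.column_stack([row,np.cross(-a,row),-a]))
CAP=np.array([.528,-.042,.1476])
E
python3 - <<'E'
from h import *
delta(CAP+.10*a,RG)
p,R=tool();print(RG.inv().apply(CAP+.1*a-p), RG.as_matrix().round(3))
E
```

```text
t 2.97 pos [0.2361 0.0195 0.3077] q [-0.19 -0.31  1.95 -0.02  1.49 -0.31] w 0.05 F [-0.  -0.4 -0.3]
  lin [0.2484 0.0898 0.068 ] rot [-15.59  14.87 -79.97]
[-0.05122497  0.22138122  0.15093351] [[ 0.035  0.939  0.342]
 [ 0.999 -0.033 -0.012]
 [ 0.     0.342 -0.94 ]]
```

Request:
{"fn": "send_rows", "kwargs": {"plan": [{"linear":[0,0,0],"delta_rot":[-1.3,1.24,-6.66],"fingers":0.05},{"linear":[0,0,0],"delta_rot":[-1.3,1.24,-6.66],"fingers":0.05},{"linear":[0,0,0],"delta_rot":[-1.3,1.24,-6.66],"fingers":0.05},{"linear":[0,0,0],"delta_rot":[-1.3,1.24,-6.66],"fingers":0.05},{"linear":[0,0,0],"delta_rot":[-1.3,1.24,-6.66],"fingers":0.05},{"linear":[0,0,0],"delta_rot":[-1.3,1.24,-6.66],"fingers":0.05},{"linear":[0,0,0],"delta_rot":[-1.3,1.24,-6.66],"fingers":0.05},{"linear":[0,0,0],"delta_rot":[-1.3,1.24,-6.66],"fingers":0.05},{"linear":[0,0,0],"delta_rot":[-1.3,1.24,-6.66],"fingers":0.05},{"linear":[0,0,0],"delta_rot":[-1.3,1.24,-6.66],"fingers":0.05},{"linear":[0,0,0],"delta_rot":[-1.3,1.24,-6.66],"fingers":0.05},{"linear":[0,0,0],"delta_rot":[-1.3,1.24,-6.66],"fingers":0.05}]}}

```text
clock: 3.97
position: [0.2452, 0.0116, 0.3082]
ee_rot: [0.132, 0.704, 0.688, 0.117]
contact_force: [0.7, 0.3, 0.8]
width: 0.0498
```

```bash
python3 - <<'E'
from h import *
delta(CAP+.10*a,RG)
E
```

```text
t 3.97 pos [0.2452 0.0116 0.3082] q [-0.41 -0.52  2.08  0.12  1.25 -1.98] w 0.0498 F [0.7 0.3 0.8]
  lin [-0.0449  0.2111  0.1497] rot [0.26 0.7  0.84]
```

Request:
{"fn": "send_rows", "kwargs": {"plan": [{"linear":[-0.0045,0.021,0.015],"delta_rot":[0,0,0.1],"fingers":0.05},{"linear":[-0.0045,0.021,0.015],"delta_rot":[0,0.1,0.1],"fingers":0.05},{"linear":[-0.0045,0.021,0.015],"delta_rot":[0,0.1,0.1],"fingers":0.05},{"linear":[-0.0045,0.021,0.015],"delta_rot":[0,0.1,0.1],"fingers":0.05},{"linear":[-0.0045,0.021,0.015],"delta_rot":[0,0.1,0.1],"fingers":0.05},{"linear":[-0.0045,0.021,0.015],"delta_rot":[0,0.1,0.1],"fingers":0.05},{"linear":[-0.0045,0.021,0.015],"delta_rot":[0,0.1,0.1],"fingers":0.05},{"linear":[-0.0045,0.021,0.015],"delta_rot":[0,0.1,0.1],"fingers":0.05},{"linear":[-0.0045,0.021,0.015],"delta_rot":[0,0,0],"fingers":0.05},{"linear":[-0.0045,0.021,0.015],"delta_rot":[0,0,0],"fingers":0.05},{"linear":[0,0,0],"delta_rot":[0,0,0],"fingers":0.05}]}}

```text
clock: 4.88
position: [0.5072, -0.0735, 0.2391]
ee_rot: [0.138, 0.722, 0.668, 0.117]
contact_force: [0.9, -0.5, 0.1]
width: 0.0497
```

```bash
python3 - <<'E'
from h import *
delta(CAP+.10*a,RG)
im=manip.get_image('wrist');cv2.imwrite('pics/w1.png',im[...,::-1])
P,R=tool()
pt=proj('wrist',[CAP,CAP-.13*a,P+R.apply([.0,0,.025])]);print(pt)
for d in manip.masks_of('spray_can','wrist')[:2]: print(d['extent'],d['p'])
E
```

```text
t 4.88 pos [ 0.5072 -0.0735  0.2391] q [-0.33  0.02  1.92  0.1   0.84 -1.88] w 0.0497 F [ 0.9 -0.5  0.1]
  lin [ 0.0315 -0.0139 -0.0084] rot [ 0.8   1.69 -2.13]
[[299.90475363 187.88898365]
 [286.28179158 157.53966074]
 [255.74995069 243.64458296]]
[263.7, 144.9, 329.7, 209.3] 0.9
```

View pics/w1.png

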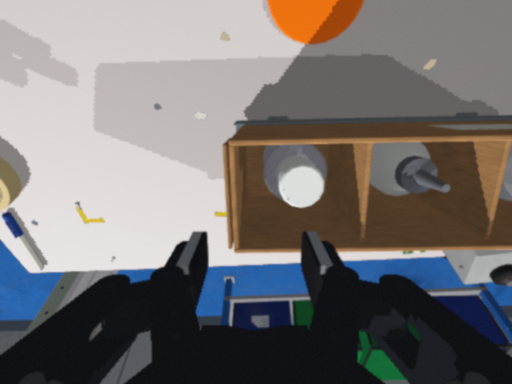

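Wrist view: the white cap is at about (301,186), predicted (300,188), so it agrees within 1–2 mm. The nozzle bottle is next to it at (420,175). I check the carton yaw from the rim edges, then correct the hover pose.

```bash
python3 - <<'E'
from h import *
g=cv2.imread('pics/w1.png')
hsv=cv2.cvtColor(g,cv2.COLOR_BGR2HSV);m=((hsv[...,0]>5)&(hsv[...,0]<22)&(hsv[...,1]>90)&(hsv[...,2]>50));m[:110]=0
C=np.array([.536,.056,.1547])
pl=lambda uv:(lambda o,d:o+d*(np.dot(C-o,a)/np.dot(d,a)))(*ray('wrist',uv))
xs=np.arange(245,430,4);bot=[(x,np.nonzero(m[:260,x])[0].max()) for x in xs if m[:260,x].any()]
Q=np.array([pl(b) for b in bot]);k=np.polyfit(Q[:,1],Q[:,0],1);print('backrim dx/dy',k,Q.mean(0),'psi',-k[0], bot[0],bot[-1])
z=np.zeros(g.shape[:2]);w=(g.min(2)>180);w[:150]=0;w[215:]=0;w[:,:265]=0;w[:,335:]=0
v,u=np.nonzero(w);print('cap',u.mean(),v.mean(),u.min(),u.max(),v.min(),v.max())
o,d=ray('wrist',((u.min()+u.max())/2,(v.min()+v.max())/2));n=np.dot(CAP-o,a)/np.dot(d,a);print('cap in plane',o+d*n)
delta(CAP+.06*a,RG)
E
```

```text
backrim dx/dy [0.06573509 0.57257721] [ 0.57169515 -0.01341842  0.16856815] psi -0.06573509137483284 (np.int64(245), np.int64(251)) (np.int64(429), np.int64(249))
cap 300.92924187725635 186.3638989169675 279 322 166 206
cap in plane [ 0.52528542 -0.04035517  0.14659163]
t 4.98 pos [ 0.5034 -0.0718  0.239 ] q [-0.33  0.02  1.92  0.1   0.85 -1.88] w 0.0503 F [-0.1  0.3 -0.2]
  lin [ 0.0312 -0.0106  0.033 ] rot [ 0.59  1.61 -2.1 ]
```

```bash
sed -i 's/PSI=-0.035/PSI=-0.05/; s/CAP=np.array.*/CAP=np.array([.5265,-.041,.147])/' h.py; python3 - <<'E'
from h import *
delta(CAP+.06*a,RG)
E
```

```text
t 4.98 pos [ 0.5034 -0.0718  0.239 ] q [-0.33  0.02  1.92  0.1   0.85 -1.88] w 0.0503 F [-0.1  0.3 -0.2]
  lin [ 0.0324 -0.0123  0.033 ] rot [ 0.6   1.31 -1.29]
```

Request:
{"fn": "send_rows", "kwargs": {"plan": [{"linear":[0.0108,-0.0041,0],"delta_rot":[0.2,0.44,-0.43],"fingers":0.05},{"linear":[0.0108,-0.0041,0.0],"delta_rot":[0.2,0.44,-0.43],"fingers":0.05},{"linear":[0.0108,-0.0041,0.0],"delta_rot":[0.2,0.44,-0.43],"fingers":0.05},{"linear":[0,0,0.011],"delta_rot":[0,0,0],"fingers":0.05},{"linear":[0,0,0.011],"delta_rot":[0,0,0],"fingers":0.05},{"linear":[0,0,0.011],"delta_rot":[0,0,0],"fingers":0.05},{"linear":[0,0,0],"delta_rot":[0,0,0],"fingers":0.05}]}}

```text
clock: 5.57
position: [0.498, -0.0332, 0.204]
ee_rot: [0.125, 0.713, 0.679, 0.121]
contact_force: [-0.1, -0.6, -0.0]
width: 0.0504
```

```bash
python3 - <<'E'
from h import *
delta(CAP+.06*a,RG)
g=manip.get_image('wrist');delta(CAP+.06*a,RG)
w=(g.min(2)>180);w=cv2.connectedComponentsWithStats(w.astype(np.uint8))
for s,c in sorted(zip(w[2].tolist(),w[3].tolist()),key=lambda k:-k[0][4])[1:5]: print(s,np.round(c,1))
print(proj('wrist',[CAP]))
for d in manip.find_in('spray_can','wrist')[:2]: print(d)
cv2.imwrite('pics/w2.png',g[...,::-1])
E
```

```text
t 5.57 pos [ 0.498  -0.0332  0.204 ] q [-0.26  0.04  1.99  0.11  0.77 -1.84] w 0.0504 F [-0.1 -0.6 -0. ]
  lin [-0.0064  0.0076  0.0035] rot [-0.   -0.2   0.06]
t 5.62 pos [ 0.4981 -0.0331  0.2049] q [-0.26  0.04  1.99  0.11  0.77 -1.84] w 0.05 F [ 0.1  0.4 -0.6]
  lin [-0.0065  0.0072  0.0043] rot [ 0.05 -0.2   0.06]
[0, 0, 264, 295, 55995] [100.4 129.8]
[220, 211, 49, 43, 1628] [244.  232.2]
[443, 302, 18, 10, 126] [453.  305.7]
[491, 301, 21, 8, 120] [501.4 304.4]
[[245.6574189 227.2349716]]
{'extent': [213.7, 188.4, 282.1, 254.7], 'p': 0.84}
```

View pics/w2.png

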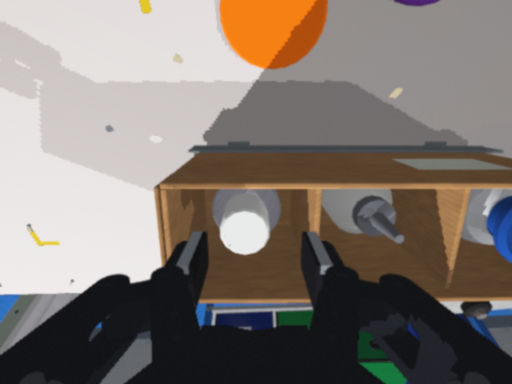

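Wrist view: the cap top is at (244,232), predicted (246,227), and the rim edges are level in the image, so the yaw is right. I correct laterally, then check.

Request:
{"fn": "send_rows", "kwargs": {"plan": [{"linear":[-0.004,0.005,0.002],"delta_rot":[0,-0.1,0],"fingers":0.05},{"linear":[-0.0035,0.004,0.002],"delta_rot":[0,-0.1,0],"fingers":0.05},{"linear":[0,0,0],"delta_rot":[0,0,0],"fingers":0.05}]}}

```text
clock: 5.92
position: [0.509, -0.0413, 0.2078]
ee_rot: [0.129, 0.712, 0.679, 0.122]
contact_force: [-0.6, -0.4, 0.0]
width: 0.0498
```

```bash
python3 - <<'E'
from h import *
delta(CAP+.06*a,RG)
g=manip.get_image('wrist')
w=(g.min(2)>180);w=cv2.connectedComponentsWithStats(w.astype(np.uint8))
for s,c in sorted(zip(w[2].tolist(),w[3].tolist()),key=lambda k:-k[0][4])[1:3]: print(s,np.round(c,1))
P,R=tool();Q=P+R.apply([0,0,np.dot(R.inv().apply(CAP-P),[0,0,1])]);print('axis pierces cap plane at',proj('wrist',[Q]))
E
```

```text
t 5.92 pos [ 0.509  -0.0413  0.2078] q [-0.27  0.05  1.97  0.11  0.77 -1.85] w 0.0498 F [-0.6 -0.4  0. ]
  lin [ 0.0012 -0.0044  0.0031] rot [0.42 0.08 0.17]
[0, 0, 274, 286, 57042] [104.4 126.9]
[231, 193, 50, 45, 1744] [255.7 215. ]
axis pierces cap plane at [[255.39510279 218.06150684]]
```

Request:
{"fn": "send_rows", "kwargs": {"plan": [{"linear":[0,-0.001,0.008],"delta_rot":[0.2,0,0],"fingers":0.05},{"linear":[0,-0.001,0.008],"delta_rot":[0.1,0,0],"fingers":0.05},{"linear":[0,0,0.008],"delta_rot":[0,0,0],"fingers":0.05},{"linear":[0,0,0.008],"delta_rot":[0,0,0],"fingers":0.05},{"linear":[0,0,0.008],"delta_rot":[0,0,0],"fingers":0.05},{"linear":[0,0,0.008],"delta_rot":[0,0,0],"fingers":0.05},{"linear":[0,0,0],"delta_rot":[0,0,0],"fingers":0.05}]}}

```text
clock: 6.55
position: [0.5247, -0.0426, 0.1568]
ee_rot: [0.126, 0.713, 0.679, 0.119]
contact_force: [-0.2, -0.3, -0.2]
width: 0.0499
```

```bash
python3 - <<'E'
from h import *
delta(CAP-.006*a,RG)
g=manip.get_image('wrist')
w=(g.min(2)>180);w=cv2.connectedComponentsWithStats(w.astype(np.uint8))
for s,c in sorted(zip(w[2].tolist(),w[3].tolist()),key=lambda k:-k[0][4])[1:3]: print(s,np.round(c,1))
P,R=tool();Q=P+R.apply([0,0,np.dot(R.inv().apply(CAP-P),[0,0,1])]);print('axis pierces cap plane at',proj('wrist',[Q]))
E
```

```text
t 6.55 pos [ 0.5247 -0.0426  0.1568] q [-0.26  0.14  2.02  0.12  0.64 -1.86] w 0.0499 F [-0.2 -0.3 -0.2]
  lin [ 0.0017 -0.0017  0.0158] rot [-0.    0.07  0.08]
[0, 0, 278, 310, 56152] [100.9 126.3]
[224, 232, 66, 57, 2787] [258.  261.1]
axis pierces cap plane at [[256.00266501 257.06435146]]
```

Request:
{"fn": "send_rows", "kwargs": {"plan": [{"linear":[0.001,0.001,0.008],"delta_rot":[0,0,0],"fingers":0.05},{"linear":[0,0,0.008],"delta_rot":[0,0,0],"fingers":0.05},{"linear":[0,0,0],"delta_rot":[0,0,0],"fingers":0.03},{"linear":[0,0,0],"delta_rot":[0,0,0],"fingers":0.02},{"linear":[0,0,0],"delta_rot":[0,0,0],"fingers":0.01},{"linear":[0,0,0],"delta_rot":[0,0,0],"fingers":0.0},{"linear":[0,0,0],"delta_rot":[0,0,0],"fingers":0.0},{"linear":[0,0,0],"delta_rot":[0,0,0],"fingers":0.0}], "force": 45}}

```text
clock: 7.27
position: [0.532, -0.0416, 0.1418]
ee_rot: [0.127, 0.713, 0.679, 0.119]
contact_force: [0.6, -1.1, -2.3]
width: 0.033
```

```bash
python3 - <<'E'
from h import *
delta(CAP-.006*a,RG)
E
```

```text
t 7.27 pos [ 0.532  -0.0416  0.1418] q [-0.25  0.17  2.03  0.12  0.6  -1.86] w 0.033 F [ 0.6 -1.1 -2.3]
  lin [ 0.0004 -0.0034 -0.0008] rot [0.05 0.07 0.13]
```

Gripped at 33 mm wide, about the cap's 34 mm. I lift straight along the cell axis.

Request:
{"fn": "send_rows", "kwargs": {"plan": [{"linear":[0,0,-0.008],"delta_rot":[0,0,0],"fingers":0.0},{"linear":[0,0,-0.012],"delta_rot":[0,0,0],"fingers":0.0},{"linear":[0,0,-0.015],"delta_rot":[0,0,0],"fingers":0.0},{"linear":[0,0,-0.015],"delta_rot":[0,0,0],"fingers":0.0},{"linear":[0,0,-0.015],"delta_rot":[0,0,0],"fingers":0.0}]}}

```text
clock: 7.68
position: [0.507, -0.0398, 0.2022]
ee_rot: [0.123, 0.714, 0.68, 0.117]
contact_force: [1.3, -1.1, -2.6]
width: 0.0329
```

```bash
python3 - <<'E'
from h import *
delta(CAP+.15*a,RG)
E
```

```text
t 7.68 pos [ 0.507  -0.0398  0.2022] q [-0.26  0.06  1.97  0.1   0.77 -1.85] w 0.0329 F [ 1.3 -1.1 -2.6]
  lin [-0.0002 -0.0012 -0.0914] rot [-0.4  -0.04  0.05]
```

Request:
{"fn": "send_rows", "kwargs": {"plan": [{"linear":[0,-0.001,-0.015],"delta_rot":[-0.2,0,0],"fingers":0.0},{"linear":[0,0,-0.015],"delta_rot":[-0.2,0,0],"fingers":0.0},{"linear":[0,0,-0.016],"delta_rot":[0,0,0],"fingers":0.0},{"linear":[0,0,-0.016],"delta_rot":[0,0,0],"fingers":0.0},{"linear":[0,0,-0.016],"delta_rot":[0,0,0],"fingers":0.0},{"linear":[0,0,-0.018],"delta_rot":[0,0,0],"fingers":0.0},{"linear":[0,0,0],"delta_rot":[0,0,0],"fingers":0.0}]}}

```text
clock: 8.27
position: [0.4693, -0.0375, 0.3017]
ee_rot: [0.128, 0.713, 0.678, 0.122]
contact_force: [1.3, -0.4, -1.2]
width: 0.033
```

```bash
cat >> h.py <<'E'
RU=Ro.from_matrix(np.column_stack([[0,1,0],[1,0,0],[0,0,-1.]]))
MAT=np.array([.492,.355,.006])
E
python3 - <<'E'
from h import *
delta([.45,0,.36],RU)
im=[manip.get_image(c) for c in('side','top','wrist')]
cv2.imwrite('pics/l1.png',cv2.resize(np.hstack(im[:2]),None,fx=.78,fy=.78)[...,::-1]);cv2.imwrite('pics/w3.png',im[2][...,::-1])
E
```

```text
t 8.27 pos [ 0.4693 -0.0375  0.3017] q [-0.29 -0.09  1.86  0.1   1.02 -1.84] w 0.033 F [ 1.3 -0.4 -1.2]
  lin [ 0.0364  0.0005 -0.0621] rot [20.37  0.54 -2.81]
```

View pics/l1.png

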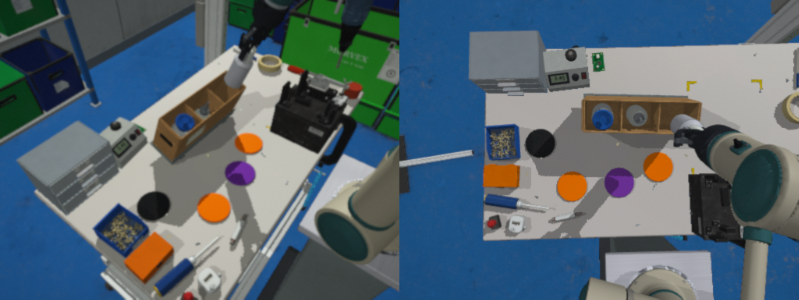

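The side and top views show the can clear of the carton and held at the cap, with the other two bottles unmoved. Next I upright it and raise it.

Request:
{"fn": "send_rows", "kwargs": {"plan": [{"linear":[0,0.008,-0.022],"delta_rot":[5.1,0,-0.6],"fingers":0.0},{"linear":[0,0.004,-0.018],"delta_rot":[5.1,0,-0.6],"fingers":0.0},{"linear":[0,0.001,-0.01],"delta_rot":[5.1,0,-0.6],"fingers":0.0},{"linear":[0,0,-0.01],"delta_rot":[5.1,0,-0.6],"fingers":0.0},{"linear":[0,0,0],"delta_rot":[0,0,0],"fingers":0.0}]}}

```text
clock: 8.83
position: [0.4545, -0.0339, 0.3438]
ee_rot: [-0.021, 0.71, 0.704, -0.019]
contact_force: [1.1, -1.0, -3.3]
width: 0.0329
```

```bash
python3 - <<'E'
from h import *
delta([.492,.355,.33],RU)
E
```

```text
t 8.83 pos [ 0.4545 -0.0339  0.3438] q [-0.22  0.08  1.54 -0.01  1.58 -1.78] w 0.0329 F [ 1.1 -1.  -3.3]
  lin [0.3892 0.035  0.0127] rot [-3.24 -0.14 -0.47]
```

Request:
{"fn": "send_rows", "kwargs": {"plan": [{"linear":[0.02,0.003,0],"delta_rot":[-1,0,0],"fingers":0.0},{"linear":[0.03,0.003,0],"delta_rot":[-1,0,0],"fingers":0.0},{"linear":[0.034,0.003,0],"delta_rot":[-0.8,0,0],"fingers":0.0},{"linear":[0.034,0.003,0],"delta_rot":[0,0,0],"fingers":0.0},{"linear":[0.034,0.003,0],"delta_rot":[0,0,0],"fingers":0.0},{"linear":[0.034,0.003,0],"delta_rot":[0,0,0],"fingers":0.0},{"linear":[0.034,0.003,0],"delta_rot":[0,0,0],"fingers":0.0},{"linear":[0.034,0.003,0],"delta_rot":[0,0,0],"fingers":0.0},{"linear":[0.034,0.003,0],"delta_rot":[0,0,0],"fingers":0.0},{"linear":[0.034,0.003,0],"delta_rot":[0,0,0],"fingers":0.0},{"linear":[0.03,0.003,0],"delta_rot":[0,0,0],"fingers":0.0},{"linear":[0.01,0,0],"delta_rot":[0,0,0],"fingers":0.0}]}}

```text
clock: 9.83
position: [0.4915, 0.3404, 0.319]
ee_rot: [-0.006, 0.714, 0.7, -0.002]
contact_force: [0.1, 0.5, -1.3]
width: 0.0327
```

```bash
python3 - <<'E'
from h import *
delta([.492,.355,.22],RU)
E
```

```text
t 9.83 pos [0.4915 0.3404 0.319 ] q [ 0.48  0.29  1.34  0.01  1.53 -1.07] w 0.0327 F [ 0.1  0.5 -1.3]
  lin [0.014  0.0014 0.0991] rot [-0.65 -0.32 -1.08]
```

Request:
{"fn": "send_rows", "kwargs": {"plan": [{"linear":[0.005,0,0.025],"delta_rot":[-0.3,0,-0.3],"fingers":0.0},{"linear":[0.005,0,0.03],"delta_rot":[-0.3,-0.2,-0.3],"fingers":0.0},{"linear":[0.003,0,0.03],"delta_rot":[0,-0.1,-0.3],"fingers":0.0},{"linear":[0,0,0.012],"delta_rot":[0,0,0],"fingers":0.0},{"linear":[0,0,0],"delta_rot":[0,0,0],"fingers":0.0}]}}

```text
clock: 10.25
position: [0.4886, 0.3573, 0.2114]
ee_rot: [-0.001, 0.706, 0.708, 0.001]
contact_force: [-0.1, -0.5, -1.9]
width: 0.0325
```

```bash
python3 - <<'E'
from h import *
delta([.492,.355,.14],RU)
im=[manip.get_image(c) for c in('side','top','wrist')]
c=np.hstack([cv2.resize(im[0][150:310,110:290],None,fx=2.2,fy=2.2),cv2.resize(im[1][100:260,100:260],None,fx=2.2,fy=2.2)])
cv2.imwrite('pics/p1.png',np.vstack([c[:, :740],np.zeros((1,740,3),np.uint8)])[...,::-1])
P,R=tool();B=P+R.apply([0,0,.124]);print('base est',B,proj('side',[B,B+[0,0,.124],[.492,.355,.006]]),proj('top',[B,B+[0,0,.124]]))
E
```

```text
t 10.25 pos [0.4886 0.3573 0.2114] q [ 0.52  0.35  1.51  0.    1.28 -1.06] w 0.0325 F [-0.1 -0.5 -1.9]
  lin [-0.0026  0.0033  0.0714] rot [ 0.03 -0.18  0.16]
base est [0.49171736 0.35895814 0.09184444] [[190.37054133 240.64739959]
 [181.05843683 199.32398444]
 [196.7510162  262.46221167]] [[170.19442394 179.63429247]
 [155.28506136 170.93708005]]
```

View pics/p1.png

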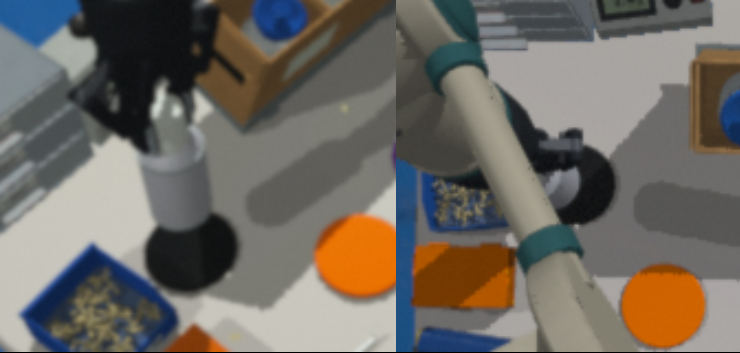

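The side view shows the can upright over the mat, which is at about crop (190,250). I lower toward contact.

Request:
{"fn": "send_rows", "kwargs": {"plan": [{"linear":[-0.002,0.003,0.02],"delta_rot":[0,0,0],"fingers":0.0},{"linear":[0,0,0.02],"delta_rot":[0,0,0],"fingers":0.0},{"linear":[0,0,0.015],"delta_rot":[0,0,0],"fingers":0.0},{"linear":[0,0,0.008],"delta_rot":[0,0,0],"fingers":0.0},{"linear":[0,0,0],"delta_rot":[0,0,0],"fingers":0.0}]}}

```text
clock: 10.82
position: [0.5016, 0.3582, 0.161]
ee_rot: [0.003, 0.707, 0.707, 0.016]
contact_force: [-0.6, 0.2, -2.2]
width: 0.0327
```

```bash
python3 - <<'E'
from h import *
delta([.492,.355,.130],RU)
g=manip.get_image('side')
P,R=tool();B=P+R.apply([0,0,.124])
th=np.linspace(0,6.28,60,endpoint=False)
v=lambda c,r:proj('side',np.c_[c[0]+r*np.cos(th),c[1]+r*np.sin(th),0*th+c[2]]).astype(int)
k=np.ascontiguousarray(g[...,::-1]).copy()
cv2.polylines(k,[v(MAT,.046)],True,(0,255,0));cv2.polylines(k,[v(B,.028)],True,(0,0,255));cv2.polylines(k,[v(B+[0,0,.084],.028)],True,(255,0,255))
cv2.imwrite('pics/p2.png',cv2.resize(k[170:300,130:280],None,fx=4,fy=4,interpolation=3))
E
```

```text
t 10.82 pos [0.5016 0.3582 0.161 ] q [ 0.51  0.39  1.59  0.    1.14 -1.07] w 0.0327 F [-0.6  0.2 -2.2]
  lin [-0.0037 -0.0105  0.0306] rot [ 1.55 -1.01 -0.04]
```

View pics/p2.png

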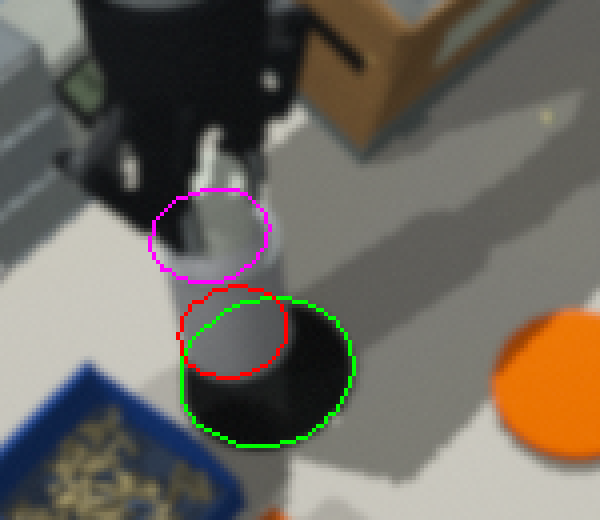

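Request:
{"fn": "send_rows", "kwargs": {"plan": [{"linear":[-0.002,-0.005,0.003],"delta_rot":[0.8,-0.5,0],"fingers":0.0},{"linear":[-0.001,-0.004,0.003],"delta_rot":[0.7,-0.5,0],"fingers":0.0},{"linear":[0,0,0.003],"delta_rot":[0,0,0],"fingers":0.0},{"linear":[0,0,0],"delta_rot":[0,0,0],"fingers":0.0}]}}

```text
clock: 11.2
position: [0.4949, 0.3564, 0.1569]
ee_rot: [0.001, 0.707, 0.707, 0.004]
contact_force: [0.2, 0.1, -1.9]
width: 0.0325
```

```bash
python3 - <<'E'
from h import *
delta([.492,.355,.130],RU)
E
```

```text
t 11.2 pos [0.4949 0.3564 0.1569] q [ 0.51  0.39  1.59 -0.    1.16 -1.06] w 0.0325 F [ 0.2  0.1 -1.9]
  lin [-0.0015 -0.0031  0.0269] rot [ 0.42 -0.2  -0.06]
```

Request:
{"fn": "send_rows", "kwargs": {"plan": [{"linear":[-0.001,-0.003,0.006],"delta_rot":[0.3,-0.2,0],"fingers":0.0},{"linear":[0,0,0.006],"delta_rot":[0.1,0,0],"fingers":0.0},{"linear":[0,0,0.005],"delta_rot":[0,0,0],"fingers":0.0},{"linear":[0,0,0],"delta_rot":[0,0,0],"fingers":0.0}]}}

```text
clock: 11.53
position: [0.492, 0.3559, 0.1393]
ee_rot: [0.0, 0.707, 0.707, 0.001]
contact_force: [-0.9, -0.1, -2.3]
width: 0.033
```

```bash
python3 - <<'E'
from h import *
delta([.492,.355,.130],RU)
E
```

```text
t 11.53 pos [0.492  0.3559 0.1393] q [ 0.51  0.41  1.61 -0.    1.12 -1.06] w 0.033 F [-0.9 -0.1 -2.3]
  lin [-0.0009 -0.      0.0093] rot [ 0.09 -0.05 -0.03]
```

Request:
{"fn": "send_rows", "kwargs": {"plan": [{"linear":[0,0,0.003],"delta_rot":[0,0,0],"fingers":0.0},{"linear":[0,0,0.002],"delta_rot":[0,0,0],"fingers":0.0},{"linear":[0,0,0],"delta_rot":[0,0,0],"fingers":0.0}]}}

```text
clock: 11.78
position: [0.4918, 0.3558, 0.1329]
ee_rot: [0.0, 0.707, 0.707, 0.0]
contact_force: [0.4, -0.8, -2.5]
width: 0.0328
```

Request:
{"fn": "send_rows", "kwargs": {"plan": [{"linear":[0,0,0.002],"delta_rot":[0,0,0],"fingers":0.0},{"linear":[0,0,0],"delta_rot":[0,0,0],"fingers":0.0}]}}

```text
clock: 11.95
position: [0.4919, 0.3558, 0.1306]
ee_rot: [0.0, 0.707, 0.707, 0.0]
contact_force: [-0.4, 0.2, -2.9]
width: 0.0328
```

Request:
{"fn": "send_rows", "kwargs": {"plan": [{"linear":[0,0,0.002],"delta_rot":[0,0,0],"fingers":0.0},{"linear":[0,0,0],"delta_rot":[0,0,0],"fingers":0.0}]}}

```text
clock: 12.12
position: [0.492, 0.3558, 0.1286]
ee_rot: [0.0, 0.707, 0.707, 0.0]
contact_force: [-0.4, 0.0, -2.1]
width: 0.0327
```

Request:
{"fn": "send_rows", "kwargs": {"plan": [{"linear":[0,0,0.002],"delta_rot":[0,0,0],"fingers":0.0},{"linear":[0,0,0],"delta_rot":[0,0,0],"fingers":0.0}]}}

```text
clock: 12.28
position: [0.4922, 0.3559, 0.1266]
ee_rot: [0.0, 0.707, 0.707, 0.001]
contact_force: [-0.4, -0.2, -2.9]
width: 0.0327
```

Request:
{"fn": "send_rows", "kwargs": {"plan": [{"linear":[0,0,0.002],"delta_rot":[0,0,0],"fingers":0.0},{"linear":[0,0,0],"delta_rot":[0,0,0],"fingers":0.0}]}}

```text
clock: 12.45
position: [0.4931, 0.3563, 0.1254]
ee_rot: [0.001, 0.707, 0.707, 0.002]
contact_force: [-0.8, -1.3, -1.6]
width: 0.0328
```

Request:
{"fn": "send_rows", "kwargs": {"plan": [{"linear":[0,0,0.002],"delta_rot":[0,0,0],"fingers":0.0},{"linear":[0,0,0],"delta_rot":[0,0,0],"fingers":0.0}]}}

```text
clock: 12.62
position: [0.4942, 0.3567, 0.1257]
ee_rot: [0.001, 0.707, 0.707, 0.003]
contact_force: [-0.6, 0.2, -2.8]
width: 0.033
```

Request:
{"fn": "send_rows", "kwargs": {"plan": [{"linear":[0,-0.002,0.002],"delta_rot":[0.2,0,0],"fingers":0.0},{"linear":[0,0,0],"delta_rot":[0,0,0],"fingers":0.0}]}}

```text
clock: 12.78
position: [0.4946, 0.3573, 0.1258]
ee_rot: [0.002, 0.707, 0.707, 0.005]
contact_force: [-0.6, -0.0, -3.0]
width: 0.0327
```

```bash
python3 - <<'E'
from h import *
delta([.492,.355,.126],RU)
g=manip.get_image('side')
P,R=tool();B=np.array([P[0],P[1],.006])
th=np.linspace(0,6.28,60,endpoint=False)
v=lambda c,r:proj('side',np.c_[c[0]+r*np.cos(th),c[1]+r*np.sin(th),0*th+c[2]]).astype(int)
k=np.ascontiguousarray(g[...,::-1]).copy();h=k.copy()
cv2.polylines(k,[v(MAT,.046)],True,(0,255,0));cv2.polylines(k,[v(B,.028)],True,(0,0,255));cv2.polylines(k,[v(B+[0,0,.084],.028)],True,(255,0,255))
cv2.imwrite('pics/p3.png',cv2.resize(np.hstack([h[180:300,150:250],k[180:300,150:250]]),None,fx=4,fy=4,interpolation=3))
E
```

```text
t 12.78 pos [0.4946 0.3573 0.1258] q [ 0.51  0.42  1.63 -0.    1.08 -1.06] w 0.0327 F [-0.6 -0.  -3. ]
  lin [-0.0023 -0.0026 -0.0002] rot [ 0.55 -0.28  0.01]
```

View pics/p3.png

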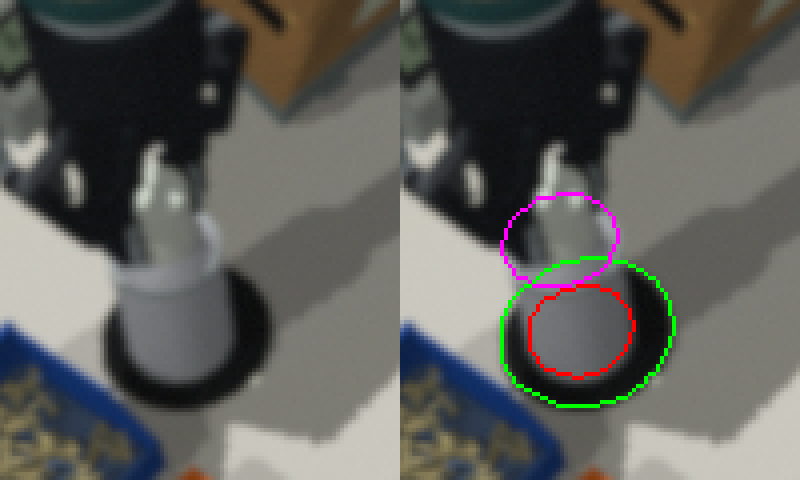

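Request:
{"fn": "send_rows", "kwargs": {"plan": [{"linear":[-0.002,-0.003,0.0],"delta_rot":[0.5,-0.3,0],"fingers":0.0},{"linear":[0,0,0.004],"delta_rot":[0,0,0],"fingers":0.0}]}}

```text
clock: 13.0
position: [0.4916, 0.3554, 0.1249]
ee_rot: [0.0, 0.707, 0.707, 0.001]
contact_force: [-8.6, -5.6, 46.2]
width: 0.0332
```

```bash
python3 - <<'E'
from h import *
delta([.492,.355,.126],RU);s=manip.get_state();print(s['effort'],s['moment'],s['qd'])
E
```

```text
t 13.0 pos [0.4916 0.3554 0.1249] q [ 0.51  0.42  1.63 -0.    1.09 -1.06] w 0.0332 F [-8.6 -5.6 46.2]
  lin [-0.0004  0.0004 -0.0011] rot [ 0.07 -0.01  0.  ]
[-3.67751084e-01 -2.02617502e+01 -1.20832372e+01  3.18996850e-01
 -4.21044141e+00 -1.42772266e-02] [-1.33948021  1.71422868 -0.01443628] [ 0.00272541 -0.0045472   0.01414198 -0.00070954 -0.02185072  0.00229948]
```

It is in contact (46 N upward). I relax, then release.

Request:
{"fn": "send_rows", "kwargs": {"plan": [{"linear":[0,0,0],"delta_rot":[0,0,0],"fingers":0.0},{"linear":[0,0,0],"delta_rot":[0,0,0],"fingers":0.0},{"linear":[0,0,0],"delta_rot":[0,0,0],"fingers":0.04},{"linear":[0,0,0],"delta_rot":[0,0,0],"fingers":0.05},{"linear":[0,0,0],"delta_rot":[0,0,0],"fingers":0.06},{"linear":[0,0,0],"delta_rot":[0,0,0],"fingers":0.06},{"linear":[0,0,0],"delta_rot":[0,0,0],"fingers":0.06}]}}

```text
clock: 13.58
position: [0.4902, 0.3552, 0.1247]
ee_rot: [-0.0, 0.707, 0.707, -0.001]
contact_force: [0.0, 0.3, -0.5]
width: 0.0603
```

```bash
python3 - <<'E'
from h import *
delta([.492,.355,.126],RU)
E
```

```text
t 13.58 pos [0.4902 0.3552 0.1247] q [ 0.51  0.42  1.63  0.    1.09 -1.06] w 0.0603 F [ 0.   0.3 -0.5]
  lin [-0.0002  0.0018 -0.0013] rot [-0.09  0.03 -0.  ]
```

Free. I withdraw straight up, then back off.

Request:
{"fn": "send_rows", "kwargs": {"plan": [{"linear":[0,0,-0.01],"delta_rot":[0,0,0],"fingers":0.06},{"linear":[0,0,-0.015],"delta_rot":[0,0,0],"fingers":0.06},{"linear":[0,0,-0.02],"delta_rot":[0,0,0],"fingers":0.06},{"linear":[0,0,-0.025],"delta_rot":[0,0,0],"fingers":0.06},{"linear":[0,0,-0.03],"delta_rot":[0,0,0],"fingers":0.06},{"linear":[0,0,-0.03],"delta_rot":[0,0,0],"fingers":0.06},{"linear":[0,-0.03,0],"delta_rot":[0,0,0],"fingers":0.06},{"linear":[0,-0.03,0],"delta_rot":[0,0,0],"fingers":0.06},{"linear":[0,-0.03,0],"delta_rot":[0,0,0],"fingers":0.06},{"linear":[0,-0.03,0],"delta_rot":[0,0,0],"fingers":0.06},{"linear":[0,0,0],"delta_rot":[0,0,0],"fingers":0.06}]}}

```text
clock: 14.5
position: [0.3689, 0.3554, 0.2668]
ee_rot: [-0.001, 0.709, 0.706, 0.001]
contact_force: [0.1, -0.7, 0.1]
width: 0.06
```

```bash
python3 - <<'E'
from h import *
delta([.492,.355,.126],RU)
th=np.linspace(0,6.28,60,endpoint=False)
O=[]
for c,(y,x) in {'side':(180,130),'top':(120,110)}.items():
    k=np.ascontiguousarray(manip.get_image(c)[...,::-1]).copy()
    for t in['oil_bottle','solvent_bottle','spray_can']: print(c,t,[np.round(d['extent']) for d in manip.find_in(t,c)[:1]])
    for C,r,col in((MAT,.046,(0,255,0)),(MAT,.028,(0,0,255)),(MAT+[0,0,.084],.028,(255,0,255)),(MAT+[0,0,.13],.017,(255,255,0))):
        cv2.polylines(k,[proj(c,np.c_[C[0]+r*np.cos(th),C[1]+r*np.sin(th),0*th+C[2]]).round().astype(int)],True,col)
    O.append(cv2.resize(k[y-30:y+120,x:x+130],None,fx=3,fy=3,interpolation=3))
cv2.imwrite('pics/f.png',np.hstack(O))
E
```

```text
t 14.5 pos [0.3689 0.3554 0.2668] q [ 0.63  0.17  1.62  0.    1.35 -0.94] w 0.06 F [ 0.1 -0.7  0.1]
  lin [-0.0003  0.1229  0.1409] rot [ 0.06 -0.15 -0.24]
side oil_bottle [array([262., 133., 272., 154.])]
side solvent_bottle []
side spray_can [array([178., 224., 213., 280.])]
top oil_bottle [array([291., 133., 318., 163.])]
top solvent_bottle [array([247., 136., 275., 166.])]
top spray_can [array([161., 168., 189., 195.])]
```

View pics/f.png

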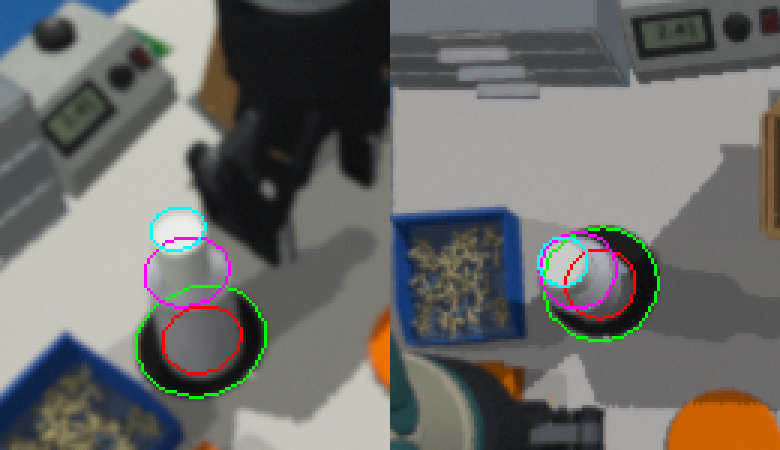

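The can stands upright: in both views its base, shoulder and cap outlines match the ideal overlay centred on the mat. The gripper is clear, and the other bottles are where they were. I hand in.

```bash
python3 -c "
from rig import manip
print(manip.sign_off())"
```

```text
the job is handed in; nothing more can be done
None
```

The spray can is standing upright and released on the black mat, and I handed the job in at about 15 s of the 50 s. I swung the arm in around the air driver, gripped the can by its cap and drew it straight out along its cell. Then I set it on the mat, let go and backed the arm off.

**Can on the mat:** In the last side and top pictures the can's base, shoulder and cap match an upright can drawn at the mat's centre, to within a few millimetres. The two cameras disagree on where the mat is by about 6 mm, so I used the point midway.

**Other bottles:** The top view shows the oil and solvent bottles where they started. In the last side view the solvent bottle was not detected and only part of the oil bottle was found, because the arm was in the way. That check therefore rests on the top view alone.

**Forces:** The wrist force at touchdown was briefly 46 N, which is under the 120 N limit. At the end it read close to zero, with the gripper clear of everything.

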